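Clamp a test plate in the reading jig with its cam lever

TASK

Two reading jigs lie on the bench; one has a test plate lying loose between its guide rails, the other is empty. Turn the cam lever of the loaded jig just far enough to take up the gap and hold the plate against the sprung white pad, with the pad pressed in about half of its travel; never drive the pad in to its end. Then let go of the lever and leave the plate clamped.

Things in the scene. Friction and masses are not known exactly. Their poses are not given: they have to be found in the camera images.
- jig: The jig with the plate in it (an identical empty one stands elsewhere): fixed bed 178 x 84 x 10 mm. Origin: centre of its underside; z up, x from the cam end (-x) to the pad end. Rails 8 mm high, 54 mm apart. Cam pivot at x -45, y 0. At the lever's end, 75 mm from the pivot, stands a round white grip post, 14 mm in diameter, 31 to 64 mm above the worktop. Free pad's face: x +33 to +40, varies.
- cam (a joint): Lever angle of the loaded jig (rad), 0 (open) to 2.4, growing anticlockwise from above: the lever points along the jig's +y at 0, -x at 1.57. Cam disc: front at jig x = -25 - 16 cos(angle) mm. Starts at 0 to 0.3, grips the plate at about 0.95 to 1.45, then each 0.1 rad presses the pad in by about 1.5 mm. Friction, 0.15 N m (2 N at the post), keeps it where it is left.
- pad (a joint): How far the loaded jig's white spring pad (44 mm wide, 8 mm thick, at the jig's +x end) is pressed in towards the block behind it (m): 0 = free, 0.009 = fully home; 600 N/m. The open gap between pad and block is 9 mm when free; two steel rods come out behind the block as the pad is pressed. The cam moves it through the plate.
- plate: The light grey test plate in the jig, 67 x 52 x 5 mm, 11 g, lying loose on the bed (10 mm above the worktop) between the rails, its 67 mm length along the jig's x; it starts 1.5 to 4.5 mm short of the pad. Origin: centre of its underside.
Things that resemble listed ones, but are neither listed nor needed, are in the scene too. Leave any black or purple look-alike of the plate alone.

How it is judged:
At the end, for the whole second after the job is handed in: The cam holds the plate against the pad, the pad pressed in between 1.2 and 7.8 mm of its 9 mm; the plate lies flat on the bed of its jig (its underside 7 to 14 mm above the worktop, tilted less than 0.1 rad) and the lever is at rest (under 0.05 rad/s) (value of joint pad between 0.0012 and 0.0078 m and velocity of joint cam between -0.05 and 0.05 rad/s and z of plate in the frame of jig between 0.007 and 0.014 m and angle between plate's own z axis and vertical below 0.1 rad); the robot touches nothing.
It fails at once if the lever is overrun: the pad is driven in to its end (more than 8.5 mm) (value of joint pad above 0.0085 m).
It also fails if it takes over 45 s, if anything falls off the work surface, if the arm or the gripper's body presses on something with over 40 N, if the wrist force passes 120 N, or if a joint passes its speed limit or range.

ROBOT

A 7-joint arm with a two-finger parallel gripper is mounted at the origin on a cart in front of the work surface, level with it; the furniture and walls round the work are solid. World frame = base frame: x ahead of the robot, y to its left, z up, the work surface at z = 0. Lengths are in m, angles in rad, forces in N, time in s.
With the tool pointing down it reaches from about 0.4 to 0.85 m from the base axis. Payload 4.5 kg.
Tool frame: the origin (TCP) lies between the finger pads; the fingertips stand 19 mm ahead of it and the grasp point (between the pads) is the TCP; z points along the fingers, x is the direction in which the jaws open and shut, and the axes are right-handed (so a half turn about z gives the same grasp; the last joint's range is limited). The gripper opens to 85 mm and grips with 20 to 120 N. Pads are 22 mm wide; open, the fingers measure 114 mm over their backs; the gripper's body (76 mm by 85 mm) begins 54 mm behind the grasp point. The pads swing forward as they close: fully open they stand 13 mm farther back than shut.
Start: joints at [-1.09, 0.689, -0.195, 1.565, 0.157, 0.902, -0.215], TCP at [0.27, 0.564, 0.25] pointing down, gripper open.
Joint ranges: [-3.01, 3.01], [-0.46, 2.08], [-1.47, 1.51], [0.13, 2.56], [-1, 4.14], [0.04, 2.09], [-2.66, 2.66]. Speed limits (rad/s): [2.57, 2.57, 3.14, 3.14, 3.14, 3.14, 3.14].

INTERFACE

Orientations are given as a unit quaternion [w, x, y, z].
In Python, from plant import * gives the robot as it stands.
- The arm moves only by the shell command python3 -m inch 'ROWS' [FORCE]. ROWS is JSON, a list of rows, each a list of 5 numbers: the closure, from 0 (fully open) to 1 (shut), then the shift along the tool's x, y, z in m, then the turn about the tool's z in rad. A call has exactly 8 rows; each row is the pose to reach, as a shift and turn from the pose commanded when the call began, along the tool's axes at that moment; what a row does not reach only later rows make up. A row lasts 1/8 s, in which the tool goes at most 62.5 mm and 10.7 degrees, less where a joint would pass 70% of its speed; a pose out of reach is approached as far as the arm can. A call with a gripper value outside its range is refused whole. The fingers move at their own pace and stop on an object; FORCE is the grip in N (left out, the last holds). Time passes only in rows, so rows that repeat a pose let the fingers close, or fill a call up. It gives the time, the measured TCP pose, the force and the opening at its end, in the units of the state.
- get_obs(): the state, without advancing time (a new reading comes with each control period).
- read_camera(name): name is "side" or "top"; returns the picture (480x640x3 uint8, red, green, blue); there is no depth.
- calibration(name): a dict with "fx", "fy", "cx", "cy" (pixels), "R" (3x3) and "t" (3): a world point X has camera coordinates R X + t. Camera axes: x right, y down, z forward; pixel columns grow to the right and rows downward; lengths in m; the calibration is good to about 2 mm. A picture is of the moment at which its call begins. calibration takes no time and is no camera call.
- sign_off(): hands the job in, once; it reports no verdict.
Trained networks look in the newest picture that a camera, given by its name, has taken for a name from the list of things; names that differ only in an ending like _2 or _b are one class to them, and where a whole thing is asked for, a point or a joint stands for the part that bears it (a point fixed in the world has none). Each returns a list of dicts, best first, with "confidence" (0 to 1); they miss things now and then, are a little off and sometimes report something else, mostly with a low value. They report only what shows in the picture. A call takes as long as a camera call. They do not tell look-alikes from the thing itself.
- boxes_of(camera, query): "rect" ([left, top, right, bottom] in pixels, round what is visible of it).
- cut_out(camera, query): "pixels" (480x640 bool, what is visible of it) and "rect" ([left, top, right, bottom] in pixels, round what is visible of it).
- landmark_of(camera, query): "location" ([column, row] in pixels: a listed point, or the origin of a listed thing).
The state is a dict: "t": time; "qpos": joint angles; "qd": joint speeds; "joint_torque": joint torques, N m; "eef_pos": TCP position; "eef_rot": TCP orientation; "force": force on the tool from outside, world axes, zero at the start; "torque": the same for the moment, N m; "grip_width": opening from 0.0 (shut) to 1.0 (fully open).
Only numpy, scipy, OpenCV 4.12 (cv2) and the standard library are available. Lean on these libraries where they do the work, as an engineer would, in place of code of your own. Each camera call takes 0.05 s, during which the arm holds its last target.

## Working session

There is one attempt and no reset: what is moved stays moved. The work goes in short steps, Python scripts to look and compute and a shell command to move; the robot and the scene stay as the last step left them, time stands still between calls to the robot, and variables do not carry over. Pictures are saved under pics/ and viewed, and the job is handed in when it is done.

```bash
ls; mkdir -p pics; python3 - <<'E'
from plant import *
import cv2
for c in ("side","top"):
    im=read_camera(c); cv2.imwrite(f"pics/{c}0.png",im[:,:,::-1])
    k=calibration(c); print(c,k)
    for q in ("jig","plate","cam","pad"):
        try: print(q,[(d["rect"],round(d["confidence"],2)) for d in boxes_of(c,q)], [(d["location"],round(d["confidence"],2)) for d in landmark_of(c,q)])
        except Exception as e: print(q,e)
o=get_obs();print({k:o[k] for k in("t","eef_pos","eef_rot","force","grip_width")})
E
```

```text
pics
side {'fx': 451.52543451705475, 'fy': 451.52543451705475, 'cx': 324.79805047709056, 'cy': 240.90867217443179, 'R': array([[-0.97666843, -0.21464338, -0.00685555],
       [-0.12367801,  0.58828257, -0.79914165],
       [ 0.17556347, -0.77964853, -0.60110368]]), 't': array([0.46336462, 0.05430302, 1.12607783])}
jig [([252.8, 276.6, 321.5, 350.6], 0.58)] [([283.5, 315.7], 0.83)]
plate [([266.8, 301.9, 294.6, 324.2], 0.68), ([349.8, 300.5, 367.2, 315.6], 0.67), ([351.4, 395.6, 391.0, 435.4], 0.6)] [([364.0, 308.3], 0.77), ([282.2, 319.1], 0.7), ([370.4, 417.6], 0.67)]
cam it knows: jig, plate
pad it knows: jig, plate
top {'fx': 551.687644510904, 'fy': 551.687644510904, 'cx': 321.7041351589241, 'cy': 233.08107388172135, 'R': array([[-2.31411701e-02, -9.99732180e-01,  2.35230509e-04],
       [-9.82485866e-01,  2.26984459e-02, -1.84949460e-01],
       [ 1.84894588e-01, -4.51105758e-03, -9.82748005e-01]]), 't': array([0.12688805, 0.43349261, 1.57024131])}
jig [([228.3, 197.2, 292.3, 238.4], 0.64)] [([263.2, 217.2], 0.72), ([260.6, 217.1], 0.65)]
plate [([248.6, 206.3, 274.0, 224.3], 0.63), ([272.0, 261.4, 293.5, 285.6], 0.62)] [([258.4, 216.2], 0.92), ([282.6, 269.7], 0.65)]
cam it knows: jig, plate
pad it knows: jig, plate
{'t': 0.7, 'eef_pos': array([0.27001795, 0.56370178, 0.2503377 ]), 'eef_rot': array([-3.82475309e-05,  8.46174572e-01,  5.32905798e-01,  5.09921055e-05]), 'force': array([0.09206114, 0.55836726, 0.06847699]), 'grip_width': 1.0019637955791452}
```

View pics/side0.png

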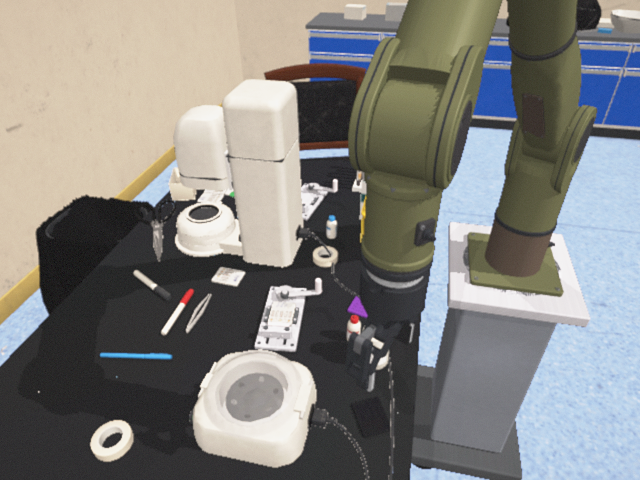

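View pics/top0.png

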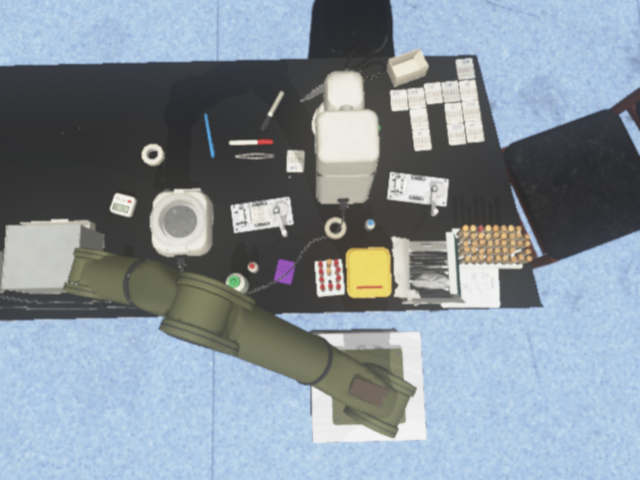

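```bash
python3 - <<'E'
import cv2
a=cv2.imread("pics/top0.png");cv2.imwrite("pics/topc.png",cv2.resize(a[170:270,200:333],None,fx=6,fy=6,interpolation=cv2.INTER_CUBIC))
a=cv2.imread("pics/side0.png");cv2.imwrite("pics/sidec.png",cv2.resize(a[260:360,225:358],None,fx=6,fy=6,interpolation=cv2.INTER_CUBIC))
E
```

```text
(no output)
```

View pics/topc.png

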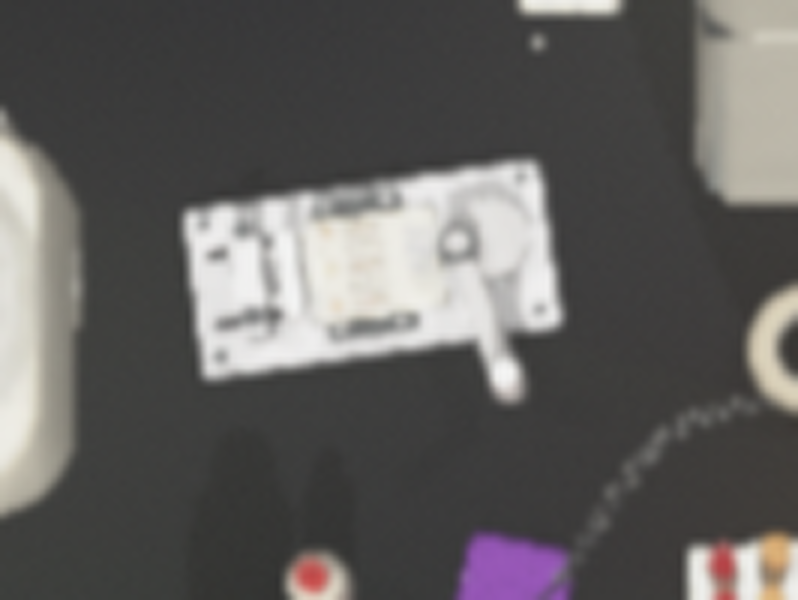

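View pics/sidec.png

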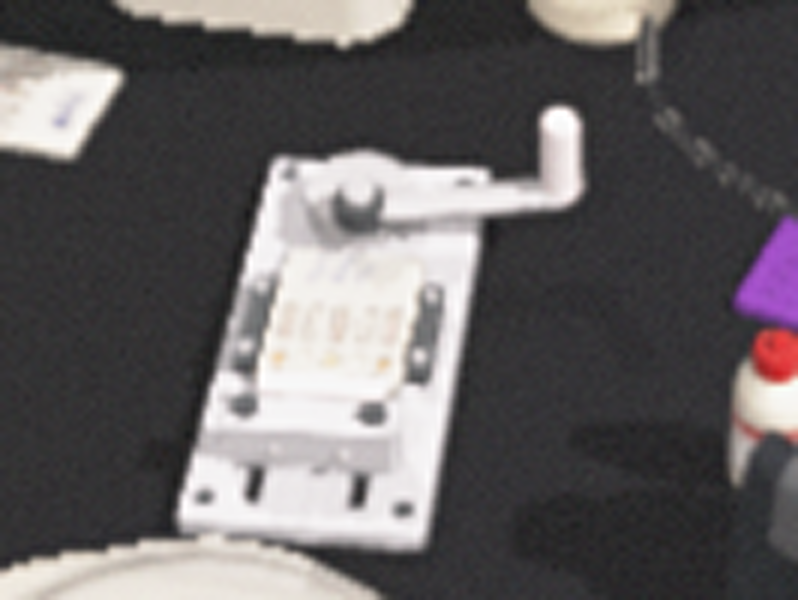

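Both views show the loaded jig: side rect about (253–321, 277–351), post top near (318, 279). In the top view it's at about (230–293, 197–233), with the post at about (284, 233). The cam end is on the right, towards world −y, and the lever points at the robot.

```bash
cat > h.py <<'E'
import numpy as np
from plant import *
from scipy.optimize import least_squares
def proj(c,X):
    k=calibration(c); P=np.atleast_2d(X)@np.array(k["R"]).T+k["t"]
    return np.c_[k["fx"]*P[:,0]/P[:,2]+k["cx"], k["fy"]*P[:,1]/P[:,2]+k["cy"]]
def unproj(c,px,z):
    k=calibration(c); d=np.array(k["R"]).T@[(px[0]-k["cx"])/k["fx"],(px[1]-k["cy"])/k["fy"],1]
    C=-np.array(k["R"]).T@k["t"]; return C+d*(z-C[2])/d[2]
def jigpt(p,J):  # p=(x,y,th), J jig coords
    J=np.atleast_2d(J); c,s=np.cos(p[2]),np.sin(p[2])
    return np.c_[p[0]+c*J[:,0]-s*J[:,1],p[1]+s*J[:,0]+c*J[:,1],J[:,2]]
E
python3 - <<'E'
from h import *
top=np.array([(183,208),(540,160),(562,328),(205,378)])/6+[200,170]-0.4
# jig corners order: pad-end far(-y), cam end far, cam end near(+y), pad near
J=np.array([(89,-42,10),(-89,-42,10),(-89,42,10),(89,42,10)])/1e3
side=np.array([(275,157),(490,168),(428,548),(178,525)])/6+[225,260]-0.4
Js=np.array([(-89,-42,10),(-89,42,10),(89,42,10),(89,-42,10)])/1e3
f=lambda p:np.r_[(proj("top",jigpt(p,J))-top).ravel(),(proj("side",jigpt(p,Js))-side).ravel()]
g=lambda p:(proj("top",jigpt(p,J))-top).ravel()
g2=lambda p:(proj("side",jigpt(p,Js))-side).ravel()
for F in(f,g,g2):
    r=least_squares(F,[.45,.1,1.57]);print(r.x,np.round(F(r.x),1))
p=least_squares(f,[.45,.1,1.57]).x
print("pivot",jigpt(p,[-.045,0,0]))
pt=np.array((505,378))/6+[200,170]; ps=np.array((558,118))/6+[225,260]
T=unproj("top",pt,.06);S=unproj("side",ps,.062);print("post",T,S)
c,s=np.cos(p[2]),np.sin(p[2])
for X in(T,S):
    d=X[:2]-p[:2]; q=np.array([c*d[0]+s*d[1],-s*d[0]+c*d[1]])*1e3; v=q-[-45,0]
    print(q,np.hypot(*v),"ang",np.arctan2(-v[0],v[1]))
o=get_obs();print(o["qpos"],o["force"])
E
```

```text
[0.50301732 0.29823849 1.6965315 ] [-0.7  1.  -1.5  0.4 -1.3 -0.5 -1.  -0.2  0.3 -0.1  0.3  0.2 -0.3 -2.4
 -0.  -1.4]
[0.50343453 0.29496419 1.68894987] [ 0.5  0.6 -0.2  0.5 -0.2 -0.5 -0.  -0.6]
[0.50230258 0.30117935 1.70091067] [-0.   0.9  0.1  1.  -0.1 -1.3  0.  -0.1]
pivot [[0.50866051 0.25359373 0.        ]]
post [0.43536443 0.22512459 0.06      ] [0.43904059 0.22835702 0.062     ]
[-64.05275926  76.28760942] 78.63082719843463 ang 0.24474247679705358
[-61.30685278  72.23511243] 74.05285217676597 ang 0.22202523967946328
[-1.09023734  0.68907342 -0.19460906  1.56528447  0.15731235  0.90249254
 -0.21511062] [0.09206114 0.55836726 0.06847699]
```

```bash
cat > loc.py <<'E'
from h import *
top=np.array([(183,208),(540,160),(562,328),(205,378)])/6+[200,170]-0.4
J=np.array([(89,-42,10),(-89,-42,10),(-89,42,10),(89,42,10)])/1e3
side=np.array([(275,157),(490,168),(428,548),(178,525)])/6+[225,260]-0.4
Js=np.array([(-89,-42,10),(-89,42,10),(89,42,0),(89,-42,0)])/1e3
f=lambda p:np.r_[(proj("top",jigpt(p,J))-top).ravel(),(proj("side",jigpt(p,Js))-side).ravel()]
g2=lambda p:(proj("side",jigpt(p,Js))-side).ravel()
P=least_squares(f,[.45,.1,1.57]).x
PS=least_squares(g2,[.45,.1,1.57]).x
def tojig(X,p=P):
    c,s=np.cos(p[2]),np.sin(p[2]);d=np.asarray(X)[:2]-p[:2]
    return np.array([c*d[0]+s*d[1],-s*d[0]+c*d[1]])*1e3
def ang(X,p=P):
    v=tojig(X,p)-[-45,0]; return np.arctan2(-v[0],v[1]),np.hypot(*v)
E
python3 - <<'E'
from loc import *
print(P,np.round(f(P),1)); print(PS,np.round(g2(PS),1))
pt=np.array((505,378))/6+[200,170]-.4; ps=np.array((558,118))/6+[225,260]-.4
T=unproj("top",pt,.062);S=unproj("side",ps,.063);print("post",T,S,ang(T),ang(S),ang(S,PS))
print("pivot",jigpt(P,[-.045,0,0]),jigpt(PS,[-.045,0,0]))
# jig features in side view (jig x for centre line)
import cv2
a=cv2.imread("pics/side0.png")
H=cv2.resize(a[270:360,245:330],None,fx=7,fy=7,interpolation=cv2.INTER_CUBIC)
def put(Jp,col):
    q=(proj("side",jigpt(PS,np.array(Jp)/1e3))[0]+.5-[245,270])*7
    cv2.circle(H,tuple(int(v) for v in q),2,col,-1)
for x in range(-90,91,10):
    put((x,30,10),(0,0,255) if x%50 else (0,255,0))
    put((x,-30,10),(0,0,255) if x%50 else (0,255,0))
cv2.imwrite("pics/ov.png",H)
E
```

```text
[0.50397428 0.29565619 1.69259624] [ 0.2  0.5 -0.5  0.2 -0.4 -0.8 -0.2 -0.6  0.4 -0.9  0.3 -0.6 -0.4 -0.2
  0.3  0.7]
[0.50418347 0.2961855  1.69507709] [ 0.1 -0.7  0.1 -0.5 -0.4 -0.   0.2  1. ]
post [0.43618359 0.2261347  0.062     ] [0.43992395 0.22834997 0.063     ] (np.float64(0.20529120525357897), np.float64(77.3596755813286)) (np.float64(0.1930345231947167), np.float64(73.111371707909)) (np.float64(0.19622381306877465), np.float64(73.58496201633794))
pivot [[0.50944173 0.25098957 0.        ]] [[0.50976172 0.25153258 0.        ]]
```

View pics/ov.png

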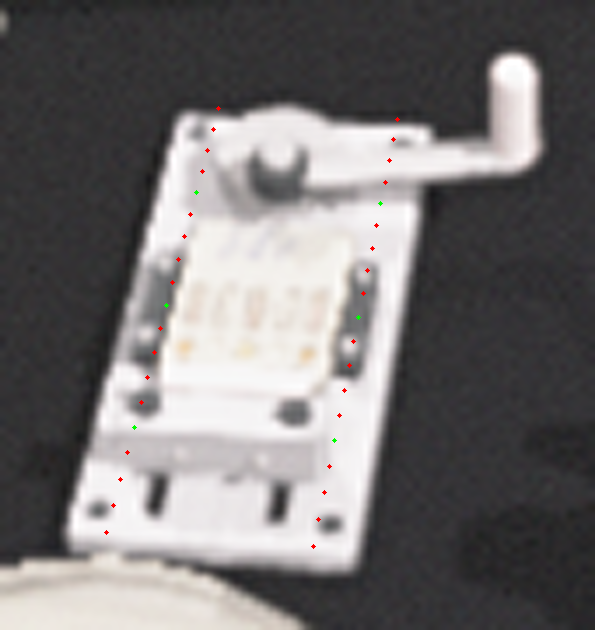

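The fit agrees between the views: pivot at (0.5095, 0.251), lever angle about 0.2, and post at about (0.438, 0.227). I'll move above the post and turn the jaws tangential to the lever (total turn about +2.37).

```bash
python3 -m inch '[[0.2,-0.029,0.037,0,0.175],[0.3,-0.058,0.074,0,0.35],[0.4,-0.087,0.111,0.01,0.525],[0.45,-0.116,0.148,0.02,0.7],[0.45,-0.145,0.186,0.03,0.875],[0.45,-0.174,0.223,0.04,1.05],[0.45,-0.203,0.26,0.05,1.225],[0.45,-0.2315,0.297,0.06,1.4]]' 20; python3 -c "
from plant import *
import numpy as np
o=get_obs();print(o['qpos'],o['eef_pos'],o['eef_rot'],o['force'])"
```

```text
t: 1.7
eef_pos: [0.4387, 0.2255, 0.1903]
eef_rot: [-0.0, 0.99, -0.14, 0.0]
force: [0.4, -0.4, -0.4]
grip_width: 0.551
[-0.65055088  0.62079699  0.13097215  2.02941274 -0.15940358  0.49963233
 -0.68500949] [0.43868861 0.22554974 0.19027499] [-3.97659880e-04  9.90124872e-01 -1.40187018e-01  4.23036566e-04] [ 0.37565667 -0.43838875 -0.43836493]
```

```bash
python3 -m inch '[[0.45,-0.001,-0.001,0,0.165],[0.45,-0.001,-0.001,0,0.33],[0.45,-0.001,-0.001,0.01,0.495],[0.45,-0.001,-0.001,0.02,0.66],[0.45,-0.001,-0.001,0.03,0.825],[0.45,-0.001,-0.001,0.04,0.97],[0.45,-0.001,-0.001,0.05,0.97],[0.45,-0.001,-0.001,0.06,0.97]]' 20; python3 - <<'E'
from loc import *
import cv2
im=read_camera("side");cv2.imwrite("pics/s1.png",cv2.resize(im[230:380,225:425,::-1],None,fx=4,fy=4,interpolation=cv2.INTER_CUBIC))
o=get_obs();print(o['qpos'],o['eef_pos'],o['eef_rot'],o['force'],ang(o['eef_pos']))
E
```

```text
t: 2.7
eef_pos: [0.4373, 0.2281, 0.1299]
eef_rot: [-0.0, 0.813, -0.582, 0.0]
force: [-0.2, 0.2, -0.3]
grip_width: 0.545
[-0.75304363  0.75408174  0.29621465  2.07934992 -0.56052857  0.38626343
 -1.25102651] [0.43670978 0.22777103 0.12887694] [ 5.31054400e-04  8.12769162e-01 -5.82585424e-01 -4.79602164e-04] [-0.11808024 -0.7418072  -1.21662551] (np.float64(0.18720835869495658), np.float64(76.34812823118419))
```

View pics/s1.png

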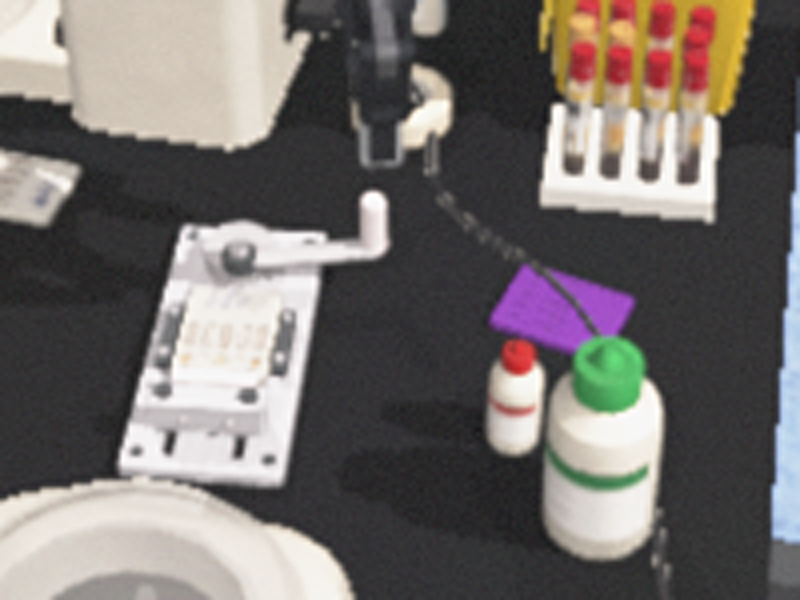

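The view of the jig is clear. The gripper is above the post at about (372, 200) in the crop. I'll descend and close.

```bash
python3 -m inch '[[0.45,0,0,0.02,0],[0.45,0,0,0.04,0],[0.45,0,0,0.055,0],[0.45,0,0,0.066,0],[0.45,0,0,0.068,0],[0.6,0,0,0.068,0],[0.8,0,0,0.068,0],[0.9,0,0,0.068,0]]' 20; python3 - <<'E'
from loc import *
import cv2
im=read_camera("side");cv2.imwrite("pics/s2.png",cv2.resize(im[230:380,225:425,::-1],None,fx=4,fy=4,interpolation=cv2.INTER_CUBIC))
o=get_obs();print(o['t'],o['eef_pos'],o['force'],o['grip_width'],ang(o['eef_pos']))
E
```

```text
t: 3.75
eef_pos: [0.4375, 0.228, 0.0628]
eef_rot: [-0.0, 0.812, -0.583, 0.0]
force: [-0.2, -0.6, 2.4]
grip_width: 0.147
3.8 [0.43741557 0.22796621 0.06276967] [-0.17405586 -0.36559655  2.52911967] 0.1496839469170149 (np.float64(0.18758787231404758), np.float64(75.61641915131693))
```

View pics/s2.png

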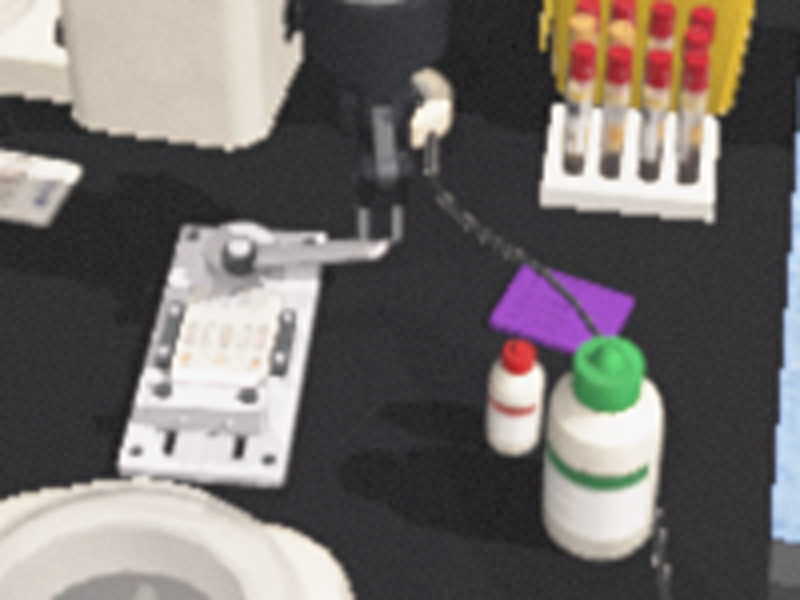

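Grasped, with a width of about 12.6 mm. The tool's +x axis is the lever tangent and +y points radially out. First I'll swing +0.6 rad to about 0.79, which is below the earliest possible grip angle.

```bash
python3 -m inch '[[0.9,0,0,-0.003,0],[0.9,0.0075,-0.0002,-0.003,-0.1],[0.9,0.0149,-0.0012,-0.003,-0.2],[0.9,0.0222,-0.0029,-0.003,-0.3],[0.9,0.0292,-0.0054,-0.003,-0.4],[0.9,0.036,-0.0085,-0.003,-0.5],[0.9,0.0424,-0.0123,-0.003,-0.6],[0.9,0.0424,-0.0123,-0.003,-0.6]]' 20; cat > look.py <<'E'
import sys
from loc import *
import cv2
n=sys.argv[1]
o=get_obs();print(o['t'],o['eef_pos'],o['eef_rot'],o['force'],o['grip_width'],ang(o['eef_pos']))
ims=np.mean([read_camera("side").astype(float) for _ in range(3)],0)
np.save(f"pics/{n}.npy",ims)
im=np.clip(ims,0,255).astype(np.uint8)[270:360,245:330,::-1]
cv2.imwrite(f"pics/{n}.png",cv2.resize(im,None,fx=7,fy=7,interpolation=cv2.INTER_CUBIC)[:600])
E
python3 look.py s3
```

```text
t: 4.8
eef_pos: [0.4632, 0.1918, 0.0642]
eef_rot: [-0.0, 0.948, -0.318, 0.0]
force: [4.8, 1.5, -22.2]
grip_width: 0.149
4.8 [0.46316013 0.19177778 0.06418144] [-2.20464751e-04  9.48092052e-01 -3.17995756e-01  3.34776666e-04] [  4.80366832   1.48761091 -22.22068144] 0.14934833045957452 (np.float64(0.7855586259985107), np.float64(75.15331973004216))
```

View pics/s3.png

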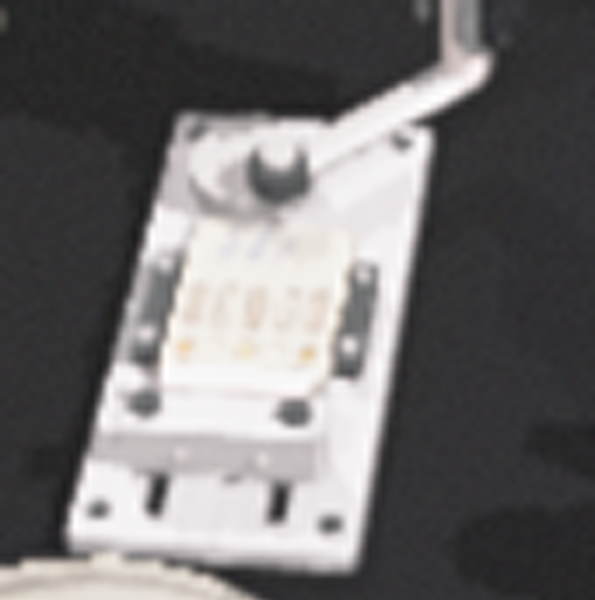

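```bash
python3 - <<'E'
from loc import *
import cv2
a=np.load("pics/s3.npy")[312:352,252:302,::-1]
g=a.mean(2); g=np.clip((g-90)/(255-90)*255,0,255)**1
g=255*(g/255)**2.0
H=cv2.cvtColor(cv2.resize(g.astype(np.uint8),None,fx=15,fy=15,interpolation=cv2.INTER_CUBIC),cv2.COLOR_GRAY2BGR)
def put(Jp,col):
    q=(proj("side",jigpt(PS,np.array(Jp)/1e3))[0]+.5-[252,312])*15
    cv2.circle(H,tuple(int(v) for v in q),3,col,-1)
    return q
for x in range(20,91,5):
  for y,z,c in((0,10,(0,0,255)),(-20,15,(0,255,0)),(20,25,(255,0,0))):
    q=put((x,y,z),c)
    if x%10==0: cv2.putText(H,str(x),(int(q[0])+5,int(q[1])),0,.4,c,1)
cv2.imwrite("pics/s3z.png",H)
t=read_camera("top");cv2.imwrite("pics/t3.png",cv2.resize(t[185:250,220:310,::-1],None,fx=8,fy=8,interpolation=cv2.INTER_CUBIC))
E
```

```text
(no output)
```

View pics/s3z.png

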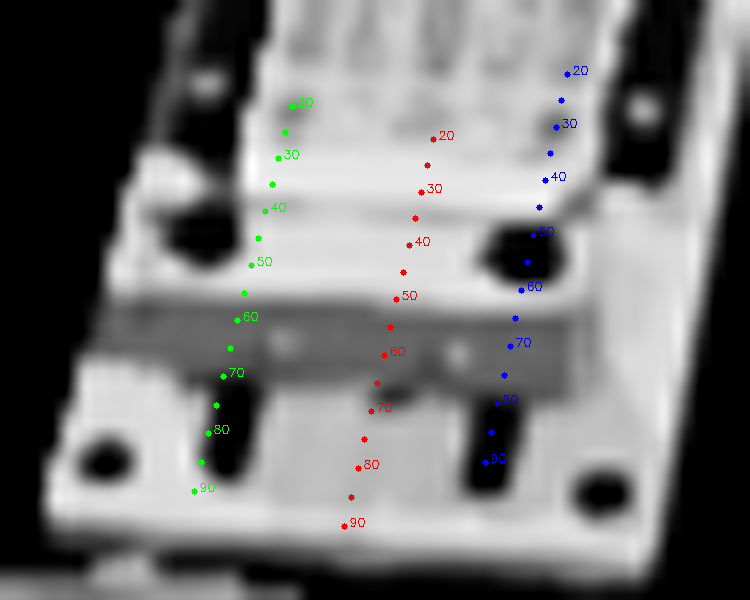

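View pics/t3.png

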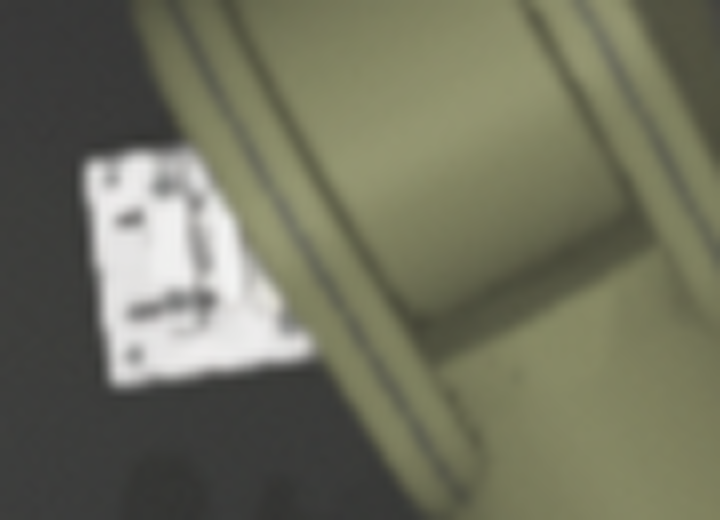

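```bash
python3 - <<'E'
from loc import *
import cv2
g3=lambda p:(proj("top",jigpt(p,J))-top).ravel()
PT=least_squares(g3,P).x
a=np.mean([read_camera("top").astype(float) for _ in range(4)],0); np.save("pics/t3.npy",a); g=a.mean(2).astype(np.float32)
def prof(z,ys,p=PT):
    xs=np.arange(20,92,1.)
    out=0
    for y in ys:
        q=proj("top",jigpt(p,np.c_[xs,0*xs+y,0*xs+z]/1e3)).astype(np.float32)
        out=out+cv2.remap(g,q[:,0:1],q[:,1:2],cv2.INTER_CUBIC)[:,0]
    return xs,out/len(ys)
for z,ys in((10,range(-12,13,3)),(20,range(-12,13,3))):
    xs,v=prof(z,ys); print(z,[(int(x),int(w)) for x,w in zip(xs,v)][::2])
H=cv2.resize(np.clip(a,0,255).astype(np.uint8)[200:236,228:268,::-1],None,fx=16,fy=16,interpolation=cv2.INTER_CUBIC)
for x in range(20,91,10):
  for y,z,c in((0,10,(0,0,255)),(-20,20,(0,255,0)),(20,20,(255,0,0))):
    q=(proj("top",jigpt(PT,np.array([x,y,z])/1e3))[0]+.5-[228,200])*16
    cv2.circle(H,tuple(int(v) for v in q),3,c,-1);cv2.putText(H,str(x),(int(q[0])+5,int(q[1])),0,.4,c,1)
cv2.imwrite("pics/t3z.png",H)
E
```

```text
10 [(20, 128), (22, 131), (24, 132), (26, 133), (28, 138), (30, 144), (32, 148), (34, 156), (36, 180), (38, 213), (40, 236), (42, 240), (44, 236), (46, 221), (48, 199), (50, 176), (52, 165), (54, 176), (56, 203), (58, 224), (60, 229), (62, 227), (64, 227), (66, 228), (68, 228), (70, 225), (72, 223), (74, 223), (76, 223), (78, 224), (80, 225), (82, 226), (84, 227), (86, 224), (88, 204), (90, 156)]
20 [(20, 129), (22, 132), (24, 133), (26, 134), (28, 137), (30, 141), (32, 146), (34, 161), (36, 193), (38, 224), (40, 238), (42, 239), (44, 230), (46, 211), (48, 188), (50, 169), (52, 171), (54, 194), (56, 222), (58, 234), (60, 235), (62, 234), (64, 234), (66, 233), (68, 228), (70, 223), (72, 221), (74, 221), (76, 221), (78, 223), (80, 224), (82, 226), (84, 226), (86, 215), (88, 175), (90, 118)]
```

View pics/t3z.png

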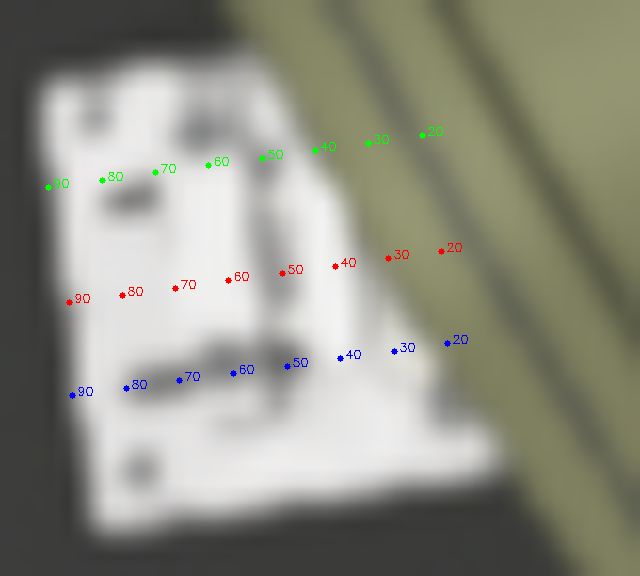

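The top view shows the dark pad-to-block gap centred at about jig x +51. That puts the free pad face near +38.5 and the grip angle near 1.35, with half travel near 1.63. I'll advance to about 1.25 and undo the lift that strained the grasp (−22 N in z).

```bash
python3 -m inch '[[0.9,0,0,0.0025,0],[0.9,0.0075,-0.0002,0.0025,-0.1],[0.9,0.0149,-0.0012,0.0025,-0.2],[0.9,0.0222,-0.003,0.0025,-0.3],[0.9,0.0292,-0.0054,0.0025,-0.4],[0.9,0.0333,-0.0072,0.0025,-0.46],[0.9,0.0333,-0.0072,0.0025,-0.46],[0.9,0.0333,-0.0072,0.0025,-0.46]]' 20; cat > look.py <<'E'
import sys
from loc import *
import cv2
n=sys.argv[1]
o=get_obs();print(o['t'],o['eef_pos'],o['force'],o['grip_width'],ang(o['eef_pos']), "tool/lever off",2*np.arctan2(o['eef_rot'][2],o['eef_rot'][1])-(P[2]+np.pi+ang(o['eef_pos'])[0]-2*np.pi))
s=np.mean([read_camera("side").astype(float) for _ in range(3)],0)
t=np.mean([read_camera("top").astype(float) for _ in range(3)],0)
np.save(f"pics/{n}s.npy",s);np.save(f"pics/{n}t.npy",t)
c=lambda a,r0,r1,c0,c1,k:cv2.resize(np.clip(a,0,255).astype(np.uint8)[r0:r1,c0:c1,::-1],None,fx=k,fy=k,interpolation=cv2.INTER_CUBIC)
A=c(s,270,355,245,325,5);B=c(t,195,240,225,295,5)
H=np.zeros((425,760,3),np.uint8);H[:A.shape[0],:A.shape[1]]=A;H[:B.shape[0],405:405+B.shape[1]]=B
cv2.imwrite(f"pics/{n}.png",H)
# profiles
g3=lambda p:(proj("top",jigpt(p,J))-top).ravel()
PT=least_squares(g3,P).x
xs=np.arange(40,62,1.)
def prof(cam,im,p,z,ys):
    g=im.mean(2).astype(np.float32);out=0
    for y in ys:
        q=proj(cam,jigpt(p,np.c_[xs,0*xs+y,0*xs+z]/1e3)).astype(np.float32)
        out=out+cv2.remap(g,q[:,0:1],q[:,1:2],cv2.INTER_CUBIC)[:,0]
    return (out/len(ys)).round().astype(int)
print("top gap prof 40..",prof("top",t,PT,18,range(-12,13,3)))
xs=np.arange(14,50,1.)
print("side plate edge 14..",prof("side",s,PS,15,range(-15,16,3)))
E
python3 look.py s4
```

```text
t: 6.2
eef_pos: [0.4939, 0.1772, 0.0635]
eef_rot: [-0.0, 0.996, -0.094, 0.001]
force: [1.1, -0.6, 5.0]
grip_width: 0.147
6.2 [0.49389629 0.17716532 0.0635146 ] [ 1.14447038 -0.63679009  4.97325218] 0.1465597132598603 (np.float64(1.2414549144586795), np.float64(75.44322460394599)) tool/lever off 0.020036241739878585
top gap prof 40.. [234 238 240 240 237 231 222 210 197 183 173 168 169 177 190 205 219 228
 233 234 234 234]
side plate edge 14.. [226 226 228 230 234 236 237 237 236 234 233 233 233 233 236 239 243 246
 247 247 248 247 246 245 242 237 232 229 227 228 227 226 225 228 232 238]
```

View pics/s4.png

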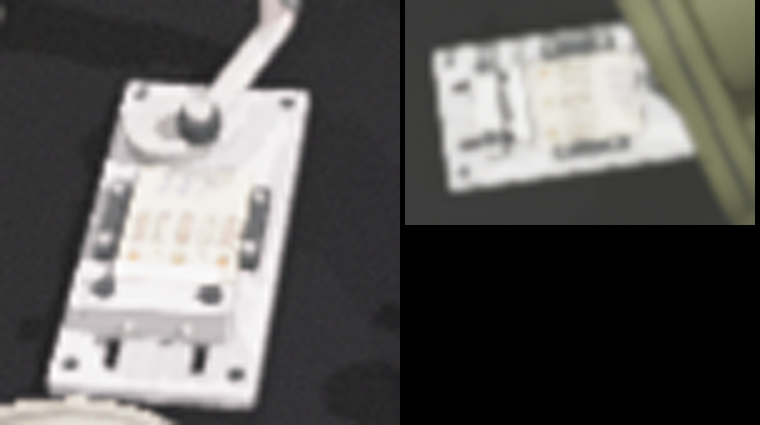

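Angle is 1.24 and the gap profile is unchanged (dark centre at +51.4). The top view is clear now. Next step is +0.21.

```bash
python3 -m inch '[[0.9,0.0037,0,0,-0.05],[0.9,0.0075,-0.0002,0,-0.1],[0.9,0.0112,-0.0006,0,-0.15],[0.9,0.0156,-0.0013,0,-0.21],[0.9,0.0156,-0.0013,0,-0.21],[0.9,0.0156,-0.0013,0,-0.21],[0.9,0.0156,-0.0013,0,-0.21],[0.9,0.0156,-0.0013,0,-0.21]]' 20; python3 look.py s5
```

```text
t: 7.5
eef_pos: [0.5087, 0.1752, 0.0634]
eef_rot: [0.0, 1.0, 0.012, 0.0]
force: [0.9, -0.6, 7.2]
grip_width: 0.146
7.5 [0.50872112 0.17518784 0.06344649] [ 0.88145614 -0.56053339  7.20861369] 0.1463572035677339 (np.float64(1.439490192512162), np.float64(75.80515430731133)) tool/lever off 0.032595674990870585
top gap prof 40.. [214 219 227 234 238 240 239 234 225 211 196 184 178 180 190 204 218 228
 233 234 234 234]
side plate edge 14.. [228 228 227 227 227 229 231 235 237 238 237 236 234 233 233 233 234 236
 240 243 246 247 247 247 246 243 240 236 233 231 228 226 226 228 232 238]
```

View pics/s5.png

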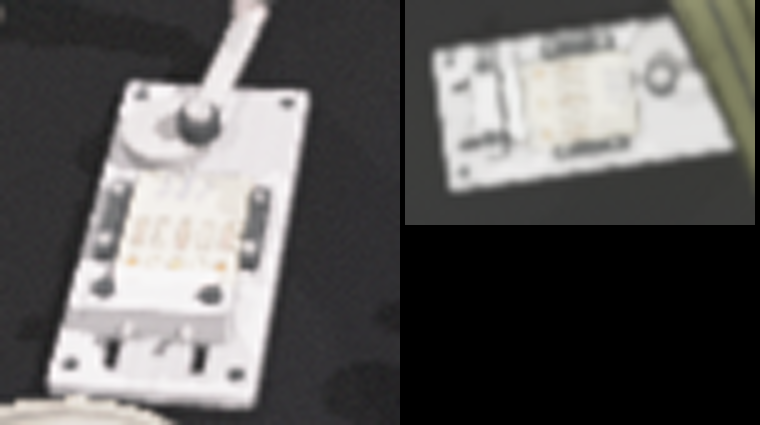

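The gap's pad-side edge has moved in about 2 mm (47.5 → 49.5) and the plate has moved about 3 mm, so it is gripped. The remaining 2.5–3 mm to half travel needs +0.17 rad.

```bash
python3 -m inch '[[0.9,0.0037,0,0.001,-0.05],[0.9,0.0075,-0.0003,0.001,-0.1],[0.9,0.0105,-0.0006,0.001,-0.14],[0.9,0.0127,-0.001,0.001,-0.17],[0.9,0.0127,-0.001,0.001,-0.17],[0.9,0.0127,-0.001,0.001,-0.17],[0.9,0.0127,-0.001,0.001,-0.17],[0.9,0.0127,-0.001,0.001,-0.17]]' 20; python3 look.py s6
```

```text
t: 8.8
eef_pos: [0.5215, 0.1758, 0.0633]
eef_rot: [0.001, 0.995, 0.096, 0.0]
force: [-0.5, -2.4, 14.5]
grip_width: 0.149
8.8 [0.5215015  0.1758406  0.06327931] [-0.47050482 -2.44265237 14.53797584] 0.14876934027598665 (np.float64(1.6081178832081897), np.float64(76.11047718211654)) tool/lever off 0.03324931154501862
top gap prof 40.. [214 211 211 216 223 231 237 239 239 235 226 215 204 198 200 208 219 227
 232 234 234 234]
side plate edge 14.. [229 229 229 229 228 228 228 229 231 233 236 238 238 238 236 235 235 235
 235 236 239 242 244 246 245 243 240 236 233 231 228 226 226 228 232 238]
```

View pics/s6.png

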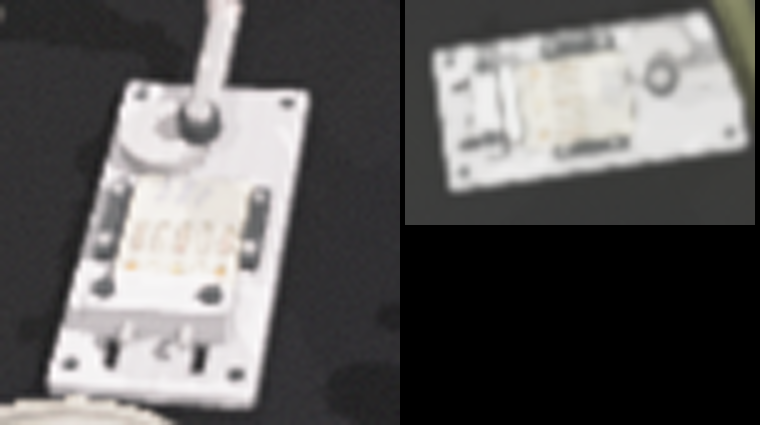

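The pad moved in another ~2.6 mm, so it should now be pressed about 4.5 mm, and the block side is unchanged. Releasing and lifting away.

```bash
python3 -m inch '[[0.7,0,0,0,0],[0.5,0,0,0,0],[0.45,0,0,0,0],[0.45,0,0,0,0],[0.45,0,0,-0.02,0],[0.45,0,0,-0.05,0],[0.45,0,0,-0.09,0],[0.45,0,0,-0.13,0]]' 20; python3 look.py s7
```

```text
t: 10.1
eef_pos: [0.5212, 0.1768, 0.1928]
eef_rot: [0.0, 0.995, 0.097, -0.0]
force: [0.1, -0.2, -0.3]
grip_width: 0.552
10.1 [0.52116236 0.17682926 0.19275586] [ 0.12902891 -0.16254324 -0.33832454] 0.5517047909497288 (np.float64(1.6057443553278814), np.float64(75.08078510991807)) tool/lever off 0.037330568827109584
top gap prof 40.. [214 211 211 215 222 231 237 239 238 234 226 214 203 198 199 208 219 227
 232 234 234 233]
side plate edge 14.. [229 229 229 229 228 228 228 229 230 233 236 238 238 238 236 235 235 234
 235 236 238 242 244 246 245 243 240 236 233 231 228 226 225 228 232 237]
```

View pics/s7.png

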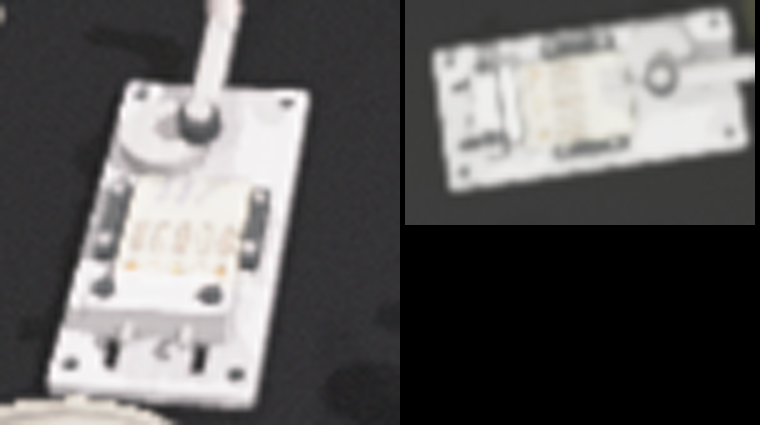

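The image is unchanged after release. Handing in.

```bash
python3 -c "
from plant import *
print(sign_off())"
```

```text
the job is handed in; nothing more can be done
None
```

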